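# Unscrew the filter cap and take out the screen

### The job

Open the taller filter, the one bolted to the bench beside its white riser pipe: unscrew its tight black cap (anticlockwise, in several regripped twists) until it lifts free, and set it down rim down on the floor of the wide part of the white tray. Then draw out the filter's screen by its knob and stand it upright on the floor of the narrow part of the tray. Drop nothing, and leave the short filter and the loose fittings where they stand.

Things in the scene. Friction and masses are not known exactly. Their poses are not given: they have to be found in the camera images.
- filter: the taller grey filter housing, fixed to the bench, axis upright; origin on its axis at bench level, z up. Plate 130 x 90 x 8 mm; bowl 54 mm across up to a shoulder 80 mm above the bench; on it a threaded neck 47 mm over the threads. Pipe stubs 36 mm across, at 40 mm height, reach 60 mm out along its +y and -y
- riser (a point): top centre of the filter's white riser pipe, 24 mm across, upright, top 125 mm above the bench, 62 mm from the filter's axis along its own +x. Only 21 mm lie between cap and riser, so fingers should take and turn the cap on lines clear of that side
- mouth (a point): centre of the mouth of the neck, 110 mm above the bench, on the filter's axis; bore 31 mm wide. It is the top end of the thread: right-hand, three starts, lead 24 mm a turn (3.8 mm per rad)
- cap: black ribbed screw cap on the filter, 58 mm across (60 over its ribs), 50 mm tall, about 90 g, open below; origin at the centre of its lower rim, z up through its top. Shut, its rim is on the shoulder 80 mm above the bench; it rises as it turns anticlockwise seen from above and stays where it is let go, with about 1.5 mm of axial play
- cap_top (a point): centre of the cap's top, 50 mm above its rim. A rubber gasket under the rim makes it stiff at first (up to about 0.6 N m), easy after half a turn. The thread lets go after 3.7 to 4.1 rad (some two thirds of a turn); then it lifts straight off, and must be 46 mm above shut to pass the screen's knob
- screen: mesh screen cartridge standing loose in the filter's bore, hidden by the cap: foot 28 mm across, mesh 22 mm, on top a knob 14 mm across and 14 mm tall; 84 mm in all, about 60 g; origin at the centre of its foot, z up to the knob. In the filter its foot is 40 mm above the bench and the knob's lower end level with the mouth, so the knob stands out once the cap is off
- tray: white open tray, fixed, 138 x 212 mm outside (x, y), rim 35 mm high, walls 4 mm, floor 4 mm thick; a partition of rim height across it parallel to its x axis at its y = -30 mm divides it. Origin under its centre
- wide (a point): centre of the floor of the tray's wide part, which is 130 x 130 mm inside; 4 mm above the bench, axes as the tray
- narrow (a point): centre of the floor of the tray's narrow part, 130 mm (tray x) by 70 mm (tray y) inside; 4 mm above the bench
- short_filter: bystander: a short loose filter with closed black cap, no riser, 82 mm tall, foot 72 mm across, 28 mm stubs to 50 mm out along its +y and -y; origin under its centre
- nipple: bystander: loose steel pipe nipple standing on end close to the filter, 27 mm across, 110 mm tall; origin under its centre
- elbow: bystander: white elbow fitting, upright leg 34 mm across and 50 mm tall, other leg 34 mm out along its +x; origin under the upright leg
- carton: bystander: small cardboard carton 70 x 60 x 50 mm tall; origin under its centre

How it is judged:
By the outcome, as a careful person would: the job done as asked, in the order asked, and still so for the second after the job is handed in, with the robot touching nothing.
It also fails if it takes over 72 s, if anything falls off the work surface, if the arm or the gripper's body presses on something with over 40 N, if the wrist force passes 120 N, or if a joint passes its speed limit or range.

### The arm

A 6-joint arm with a two-finger parallel gripper is mounted at the origin on the work surface. World frame = base frame: x ahead of the robot, y to its left, z up, the work surface at z = 0. Lengths are in mm, angles in degrees, forces in N, time in s.
With the tool pointing down it reaches from about 350 to 850 mm from the base axis. Payload 8.1 kg.
Tool frame: the origin (TCP) lies midway between the tips of the shut fingers; the grasp point (between the pads) lies 19 mm behind it; x points along the fingers, y is the direction in which the jaws open and shut, and the axes are right-handed (so a half turn about x gives the same grasp; the last joint's range is limited). The gripper opens to 85 mm and grips with 20 to 120 N. Pads are 22 mm wide; open, the fingers measure 114 mm over their backs; the gripper's body (76 mm by 85 mm) begins 54 mm behind the grasp point. The pads swing forward as they close: fully open they stand 13 mm farther back than shut.
Start: joints at [-77.086, 7.471, 85.268, -0, 87.261, -4.893], TCP at [183.512, -571.252, 231.292] pointing down, gripper open.
Joint ranges: [-169.43, 169.43], [-51.17, 129.36], [1.28, 143.12], [-76.62, 256.62], [0, 156.53], [-152.29, 152.29]. Speed limits (degrees/s): [136.94, 136.94, 159.86, 180, 180, 180].

### API

Orientations are given as [roll, pitch, yaw] about the fixed x, y, z axes, in that order (R = Rz(yaw) Ry(pitch) Rx(roll)).
In Python, from bench import r gives the robot as it stands.
- The arm moves only by the tool move_arm, never from a script. Its argument "deltas" is a list of rows, each a list of 2 entries, a list of its own where there are three numbers: the shift along the tool's x, y, z in mm, then the turn about the tool's x in degrees. A call has 1 to 12 rows; each row is the pose to reach, as a shift and turn from the pose measured when the call began, along the tool's axes at that moment; what a row does not reach only later rows make up. A row lasts 1/8 s, in which the tool goes at most 62.5 mm and 10.7 degrees, less where a joint would pass 70% of its speed; a pose out of reach is approached as far as the arm can. A call with a gripper value outside its range is refused whole. "jaw" is the opening, from -1 (shut) to 1 (fully open), set as the call begins (left out, the last holds). The fingers move at their own pace and stop on an object; "squeeze" is the grip in N (left out, the last holds). Time passes only in rows, so rows that repeat a pose let the fingers close. It gives the time, the measured TCP pose, the force and the opening at its end, in the units of the state.
- r.sense(): the state, without advancing time (a new reading comes with each control period).
- r.snapshot(name): name is "scene" or "side" or "wrist"; returns (picture, depth): 480x640x3 uint8, red, green, blue; 480x640 float32, mm along the optical axis (not along the pixel's ray), 0 where there is no reading.
- r.get_calibration(name): a dict with "fovy" (degrees; the focal length in pixels is half the picture's height over the tangent of half this angle, whatever the lens; pixels are square), "cx", "cy" (the principal point, pixels), "position" and "attitude" of the camera in the world; the wrist camera has in their place "tool_from_camera" (4x4, takes a point from camera to tool coordinates, whose origin is the TCP and whose axes are the tool frame's). Camera axes: x right, y down, z forward; pixel columns grow to the right and rows downward; lengths in mm; the calibration is good to about 2 mm. A picture is of the moment at which its call begins: read the wrist's pose just before it. get_calibration takes no time and is no camera call.
- r.hand_in(): hands the job in, once; it reports no verdict.
The state is a dict: "time": time; "joint_pos": joint angles; "qd": joint speeds; "joint_efforts": joint torques, N m; "tool_pos": TCP position; "tcp_rot": TCP orientation; "ft_force": force on the tool from outside, world axes, zero at the start; "wrist_torque": the same for the moment, N m; "finger_gap": finger opening in mm.
Only numpy, scipy, OpenCV 4.12 (cv2) and the standard library are available. Lean on these libraries where they do the work, as an engineer would, in place of code of your own. Each camera call takes 0.05 s, during which the arm holds its last target. There are 200 camera calls.

## Working session

There is one attempt and no reset: what is moved stays moved. The work goes in short steps, Python scripts to look and compute and a tool call to move; the robot and the scene stay as the last step left them, time stands still between calls to the robot, and variables do not carry over. Pictures are saved under pics/ and viewed, about 8 in all and at most 12, crops included, and the job is handed in when it is done.

Besides the shell and the picture viewer there is one more tool, called after "Request:" as name(argument=value, ...), one argument or row to a line, values as JSON. move_arm: Moves the arm, as the interface text tells. Its arguments: {"type":"object","properties":{"deltas":{"type":"array","items":{"type":"array"}},"jaw":{"type":"number"},"squeeze":{"type":"number"}},"required":["deltas"]}

```bash
mkdir -p pics
cat > h.py <<'E'
import numpy as np,cv2
from scipy.spatial.transform import Rotation as R
from bench import r
def save(n,im): cv2.imwrite('pics/'+n,im[:,:,::-1])
E
python3 - <<'E'
from h import *
s=r.sense();print(s)
ims=[]
for n in("scene","side","wrist"):
    im,d=r.snapshot(n);np.savez(f'{n}.npz',im=im,d=d);ims.append(im);print(n,r.get_calibration(n))
save('a.png',ims[0]);save('b.png',ims[1])
E
```

```text
{'time': 0.0, 'joint_pos': array([-7.70847149e+01,  7.51546699e+00,  8.53296950e+01,  5.01680974e-04,
        8.72633939e+01, -4.89156762e+00]), 'qd': array([ 0.01060764,  0.05166506, -0.00898665,  0.02127966, -0.07352808,
       -0.00166917]), 'joint_efforts': array([-1.77616850e-03, -5.69403255e+01, -5.00556242e+01, -4.39940886e-04,
        1.47786172e-02,  5.89993078e-05]), 'tool_pos': array([ 183.39815757, -570.69125044,  230.23673029]), 'tcp_rot': array([-95.15602661,  89.89144294, 102.65080171]), 'ft_force': array([-0.12204021,  1.16772536,  0.14447021]), 'wrist_torque': array([-0.03477483, -0.0208195 , -0.04594973]), 'finger_gap': 85.45996265235061}
scene {'fovy': 56.424466510869934, 'cx': 320.72059198310194, 'cy': 242.16559342263878, 'position': array([ 965.54564636, -558.98371165,  551.48920131]), 'attitude': array([-120.84361001,   -0.15434576,   37.08438767])}
side {'fovy': 47.750929966948476, 'cx': 326.5566123204841, 'cy': 243.57233771095838, 'position': array([ 426.71215782, -758.38010681,  661.00388328]), 'attitude': array([-124.88716166,   -0.66723216,   -9.22394521])}
wrist {'fovy': 60.937317685973916, 'cx': 322.55891597854605, 'cy': 238.09747971881356, 'tool_from_camera': array([[-2.97095992e-04, -2.59492404e-01,  9.65745103e-01,
        -1.43489830e+02],
       [ 9.99999938e-01,  1.05425210e-04,  3.35961336e-04,
         1.76856888e-03],
       [-1.88993295e-04,  9.65745143e-01,  2.59492357e-01,
        -6.54005208e+01],
       [ 0.00000000e+00,  0.00000000e+00,  0.00000000e+00,
         1.00000000e+00]])}
```

View pics/a.png

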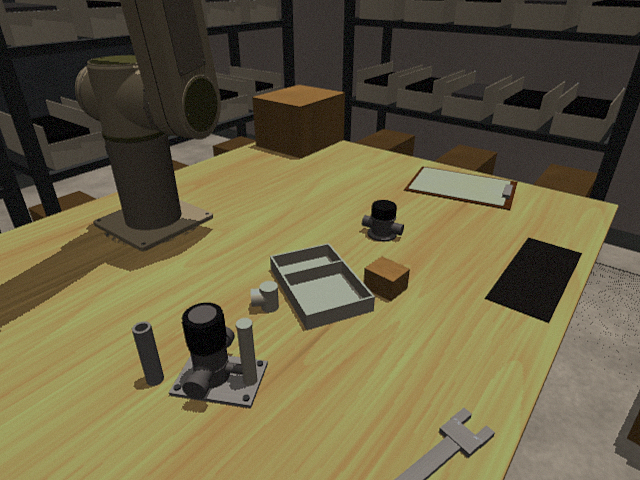

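View pics/b.png

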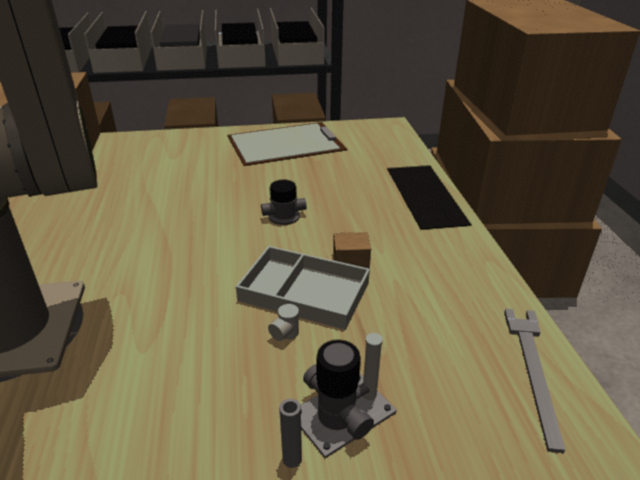

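The scene view shows the filter cap top at about (205,312), the riser top at (245,323), the nipple top at (142,327), and tray rim corners at about (270,261), (327,246), (373,297), (306,322). The side view shows the cap top at (338,356), riser at (373,339), nipple at (290,407).

```bash
cat >> h.py <<'E'
def cam(n,s=None):
    c=r.get_calibration(n);f=240/np.tan(np.radians(c['fovy']/2))
    if n=='wrist':
        M=c['tool_from_camera'];Rt=R.from_euler('xyz',s['tcp_rot'],degrees=True).as_matrix()
        return f,c['cx'],c['cy'],Rt@M[:3,:3],Rt@M[:3,3]+s['tool_pos']
    return f,c['cx'],c['cy'],R.from_euler('xyz',c['attitude'],degrees=True).as_matrix(),np.array(c['position'])
def onz(n,uv,z,s=None):
    f,cx,cy,A,p=cam(n,s);uv=np.atleast_2d(np.asarray(uv,float))
    d=np.c_[(uv[:,0]-cx)/f,(uv[:,1]-cy)/f,np.ones(len(uv))]@A.T
    return p+d*((z-p[2])/d[:,2])[:,None]
def proj(n,P,s=None):
    f,cx,cy,A,p=cam(n,s);q=(np.atleast_2d(P)-p)@A
    return np.c_[q[:,0]/q[:,2]*f+cx,q[:,1]/q[:,2]*f+cy]
E
python3 - <<'E'
from h import *
np.set_printoptions(precision=1,suppress=True)
pts={'cap':(130,(205,312),(338,356)),'riser':(125,(245,323),(373,339)),'nip':(110,(142,327),(290,407))}
for k,(z,a,b) in pts.items(): print(k,onz('scene',a,z),onz('side',b,z))
print('tray scene',onz('scene',[(270,261),(327,246),(373,297),(306,322)],35))
print('tray side',onz('side',[(238,289),(268,250),(369,268),(346,323)],35))
# tray part extra: elbow, carton
print('elbow',onz('scene',(269,288),50),onz('side',(289,313),50),'carton',onz('scene',(386,270),50))
s=r.sense();print(R.from_euler('xyz',s['tcp_rot'],degrees=True).as_matrix())
E
```

```text
cap [[ 526.5 -255.5  130. ]] [[ 528.2 -266.   130. ]]
riser [[ 585.5 -233.5  125. ]] [[ 582.7 -237.4  125. ]]
nip [[ 459.  -319.1  110. ]] [[ 458.1 -322.4  110. ]]
tray scene [[406.9   5.6  35. ]
 [466.2 127.1  35. ]
 [643.4  31.6  35. ]
 [587.6 -99.   35. ]]
tray side [[ 397.5    8.7   35. ]
 [ 459.5  121.4   35. ]
 [ 644.6   35.    35. ]
 [ 572.8 -106.8   35. ]]
elbow [[484.1 -79.8  50. ]] [[480.  -84.8  50. ]] carton [[627.9 104.4  50. ]]
[[-0.   0.3 -1. ]
 [ 0.  -1.  -0.3]
 [-1.  -0.  -0. ]]
```

```bash
cat >> h.py <<'E'
def st():
    s=r.sense();A=R.from_euler('xyz',s['tcp_rot'],degrees=True).as_matrix()
    return s,A,np.degrees(np.arctan2(A[1,1],A[0,1]))
def goto(xyz,b=None):
    s,A,b0=st();d=A.T@(np.array(xyz,float)-s['tool_pos'])
    print('delta',d.round(1),'turn',None if b is None else round(b0-b,1))
def stat():
    s,A,b=st();print('t%.2f'%s['time'],'tcp',s['tool_pos'].round(1),'bear %.1f'%b,'x',A[:,0].round(3),'F',s['ft_force'].round(1),'T',s['wrist_torque'].round(2),'gap %.1f'%s['finger_gap'],'J',s['joint_pos'].round(0))
E
python3 -c "
from h import *
stat();goto([527,-260,195],-107)"
```

```text
t0.15 tcp [ 183.4 -570.8  230.4] bear -72.2 x [-0.     0.001 -1.   ] F [0.1 0.7 0.7] T [ 0.02 -0.02  0.03] gap 85.3 J [-77.   8.  85.  -0.  87.  -5.]
delta [  35.8 -190.8 -422.2] turn 34.8
```

Request:
move_arm(
  deltas=[
    [[4, -21, -47], 4],
    [[8, -42, -94], 8],
    [[12, -64, -141], 12],
    [[16, -85, -188], 16],
    [[20, -106, -235], 20],
    [[24, -127, -281], 24],
    [[28, -148, -328], 28],
    [[32, -170, -375], 32],
    [[36, -191, -422], 35],
    [[36, -191, -422], 35],
    [[36, -191, -422], 35],
    [[36, -191, -422], 35],
  ],
)

```text
time: 1.65
tool_pos: [526.1, -260.8, 194.8]
tcp_rot: [-48.1, 89.9, 114.6]
ft_force: [-0.4, 0.1, 1.2]
finger_gap: 85.3
```

Run:
```python
from h import *
stat();s=r.sense();im,d=r.snapshot('wrist');np.savez('w1.npz',im=im,d=d,p=s['tool_pos'],q=s['tcp_rot']);save('c.png',im)
print(proj('wrist',[[527,-260,130],[584,-236,125],[459,-320,110]],s).round(0))
```

```text
t1.65 tcp [ 526.1 -260.8  194.8] bear -107.3 x [-0.001  0.001 -1.   ] F [-0.4  0.1  1.2] T [-0.    0.03  0.01] gap 85.3 J [-31.   7.  90.   0.  83.  76.]
[[320. 254.]
 [243. 163.]
 [447. 318.]]
```

View pics/c.png

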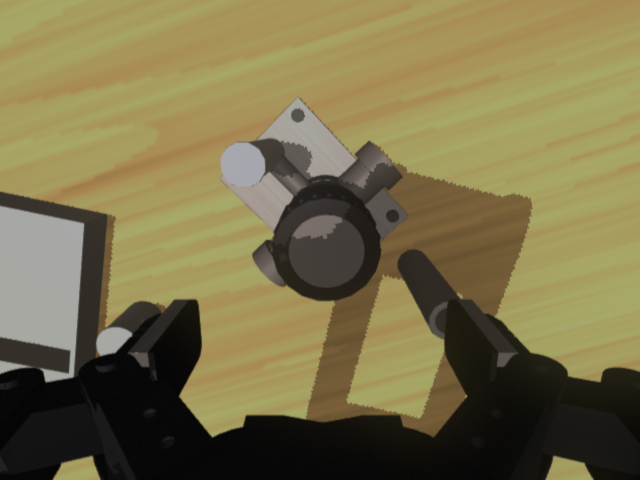

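The wrist view shows the cap top centred near (327,248), the riser top at (243,163), the nipple at (440,318), the elbow top at (115,342), and the tray at the left edge.

```bash
cat >> h.py <<'E'
def cloud(d,n,s=None):
    f,cx,cy,A,p=cam(n,s);v,u=np.mgrid[:480,:640]
    P=np.stack([(u-cx)/f*d,(v-cy)/f*d,d],-1)@A.T+p
    P[d==0]=np.nan;return P
def circ(P,m,nm):
    pts=P[m];(c,rad)=cv2.minEnclosingCircle(pts[:,:2].astype(np.float32));print(nm,len(pts),'mean',pts.mean(0).round(1),'enc',np.round(c,1),round(rad,1))
E
python3 - <<'E'
from h import *
w=np.load('w1.npz');s={'tool_pos':w['p'],'tcp_rot':w['q']};P=cloud(w['d'],'wrist',s)
def near(x,y,ra,lo,hi): return (np.hypot(P[...,0]-x,P[...,1]-y)<ra)&(P[...,2]>lo)&(P[...,2]<hi)
circ(P,near(526,-260,38,122,140),'cap');circ(P,near(584,-236,20,115,135),'riser');circ(P,near(459,-320,20,104,116),'nip')
print(onz('wrist',[(327,248)],130,s),onz('wrist',[(243,163)],125,s))
print(P[248,327],P[163,243])
for n in('scene','side'):
    z=np.load(n+'.npz');P=cloud(z['d'],n);circ(P,near(526,-260,38,125,135),n)
    circ(P,near(584,-236,20,120,130),n+'riser')
    m=(P[...,2]>30)&(P[...,2]<40)&(P[...,0]>380)&(P[...,0]<670)&(P[...,1]>-130)&(P[...,1]<150)
    m&=~near(480,-82,40,0,90)&~near(628,104,48,0,90)
    m=cv2.morphologyEx(m.astype(np.uint8),cv2.MORPH_OPEN,np.ones((2,2)))>0
    print(n,cv2.minAreaRect(P[m][:,:2].astype(np.float32)))
E
```

```text
cap 9108 mean [ 529.9 -263.9  132.3] enc [ 528.7 -263.5] 29.7
riser 1680 mean [ 583.5 -235.9  125.8] enc [ 583.3 -235.4] 11.9
nip 509 mean [ 462.  -314.2  109.2] enc [ 457.8 -320. ] 13.3
[[ 529.12653515 -264.31545476  130.        ]] [[ 584.23257381 -235.96660421  125.        ]]
[ 529.92002251 -264.53116054  132.77901259] [ 584.2631068  -236.27862028  126.49479239]
scene 944 mean [ 532.4 -265.9  131.1] enc [ 529.4 -263.7] 29.7
sceneriser 182 mean [ 585.5 -236.4  124.5] enc [ 584.3 -235.9] 12.7
scene ((510.29632568359375, 45.54182434082031), (164.4650421142578, 248.70477294921875), 60.64567184448242)
side 1230 mean [ 527.8 -267.8  131.2] enc [ 528.5 -264.7] 29.8
sideriser 196 mean [ 583.5 -238.   124.5] enc [ 583.7 -236.6] 12.8
side ((529.317626953125, 41.28938293457031), (181.5897216796875, 210.80702209472656), 60.7267951965332)
```

```bash
python3 -c "
from h import *
goto([529,-264,83],-110)"
```

```text
delta [111.9   2.2  -3.8] turn 2.7
```

Request:
move_arm(
  deltas=[
    [[20, 2, -4], 3],
    [[50, 2, -4], 3],
    [[85, 2, -4], 3],
    [[108, 2, -4], 3],
    [[112, 2, -4], 3],
    [[112, 2, -4], 3],
  ],
)

```text
time: 2.45
tool_pos: [529.2, -264.5, 83.6]
tcp_rot: [-79.5, 90.0, 80.1]
ft_force: [1.1, -0.2, -0.0]
finger_gap: 85.6
```

Request:
move_arm(
  deltas=[
    [[0, 0, 0], 0],
    [[0, 0, 0], 0],
    [[0, 0, 0], 0],
    [[0, 0, 0], 0],
    [[0, 0, 0], 0],
    [[0, 0, 0], 0],
  ],
  jaw=-1,
  squeeze=90,
)

```text
time: 3.2
tool_pos: [530.2, -265.1, 85.8]
tcp_rot: [-176.5, 89.9, -16.8]
ft_force: [-2.6, 0.3, 7.0]
finger_gap: 56.5
```

Run:
```python
from h import *
stat()
im,d=r.snapshot('side');save('d.png',cv2.resize(im[300:470,230:430],None,fx=3,fy=3))
```

```text
t3.20 tcp [ 530.2 -265.1   85.8] bear -110.3 x [ 0.002 -0.001 -1.   ] F [-2.6  0.3  7. ] T [0.2  0.33 0.01] gap 56.5 J [-32.  13.  95.   0.  72.  79.]
```

View pics/d.png

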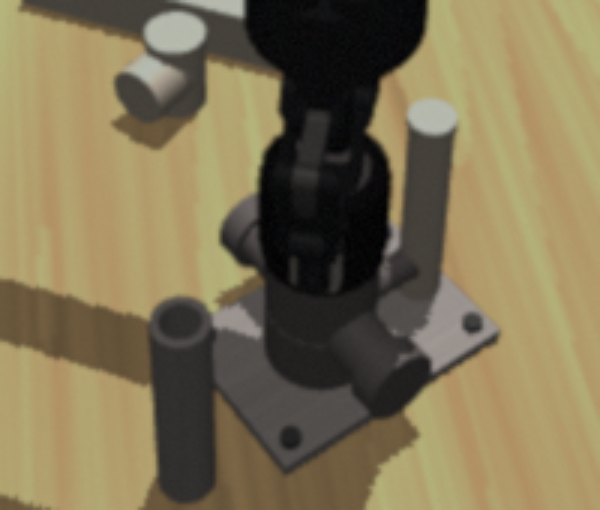

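The side crop shows the fingers on the cap, below its top and clear of the riser; gap is 56.5. First twist.

Request:
move_arm(
  deltas=[
    [[-0.3, 0, 0], -5],
    [[-0.8, 0, 0], -13],
    [[-1.4, 0, 0], -21],
    [[-2, 0, 0], -30],
    [[-2.6, 0, 0], -39],
    [[-3.2, 0, 0], -48],
    [[-3.8, 0, 0], -57],
    [[-4.4, 0, 0], -66],
    [[-5, 0, 0], -75],
    [[-5.6, 0, 0], -84],
    [[-5.9, 0, 0], -88],
    [[-5.9, 0, 0], -88],
  ],
)

```text
time: 4.75
tool_pos: [529.6, -262.6, 91.0]
tcp_rot: [-166.1, 89.8, 81.7]
ft_force: [-2.0, 10.3, -0.8]
finger_gap: 56.1
```

```bash
python3 -c "
from h import *
stat()"
```

```text
t4.75 tcp [ 529.6 -262.6   91. ] bear -22.2 x [ 0.     0.003 -1.   ] F [-2.  10.3 -0.8] T [ 1.59  0.2  -0.07] gap 56.1 J [-31.  12.  95.   0.  73.  -9.]
```

Request:
move_arm(
  deltas=[
    [[0, 0, 0], 0],
    [[0, 0, 0], 0],
    [[0, 0, 0], 0],
    [[0, 1, 0], 5],
    [[0, 1, 0], 15],
    [[0, 1, 0], 25],
    [[0, 1, 0], 35],
    [[0, 1, 0], 45],
    [[0, 1, 0], 55],
    [[0, 1, 0], 65],
    [[0, 1, 0], 75],
    [[0, 1, 0], 82],
  ],
  jaw=1,
)

```text
time: 6.25
tool_pos: [530.7, -263.3, 91.3]
tcp_rot: [-93.7, 89.8, 71.8]
ft_force: [-0.2, -0.4, 0.6]
finger_gap: 85.6
```

Run:
```python
from h import *
stat()
for n in('scene','side'):
    im,d=r.snapshot(n);P=cloud(d,n);m=(np.hypot(P[...,0]-529,P[...,1]+264)<30)&(P[...,2]>128)&(P[...,2]<142)
    print(n,m.sum(),np.percentile(P[m][:,2],[10,50,90]).round(1) if m.sum() else '')
goto([529,-264,88],-110)
```

```text
t6.25 tcp [ 530.7 -263.3   91.3] bear -104.5 x [ 0.001  0.003 -1.   ] F [-0.2 -0.4  0.6] T [0.11 0.03 0.02] gap 85.6 J [-31.  12.  95.   0.  73.  73.]
scene 943 [131.8 135.7 137. ]
side 402 [131.7 135.1 136.4]
delta [3.3 1.1 1.5] turn 5.7
```

Cap top rose about 5 mm, so the twist took hold. Second grip and twist.

Request:
move_arm(
  deltas=[
    [[1, 1, 1.5], 3],
    [[2.5, 1, 1.5], 6],
    [[2.5, 1, 1.5], 6],
  ],
)

```text
time: 6.72
tool_pos: [528.9, -264.0, 88.8]
tcp_rot: [-87.8, 89.8, 72.1]
ft_force: [-0.1, -0.3, 0.2]
finger_gap: 85.1
```

Request:
move_arm(
  deltas=[
    [[0, 0, 0], 0],
    [[0, 0, 0], 0],
    [[0, 0, 0], 0],
    [[0, 0, 0], 0],
    [[0, 0, 0], 0],
  ],
  jaw=-1,
)

```text
time: 7.35
tool_pos: [529.4, -264.3, 89.6]
tcp_rot: [-113.4, 89.8, 46.5]
ft_force: [-0.3, 0.6, 5.1]
finger_gap: 57.1
```

Request:
move_arm(
  deltas=[
    [[-0.3, 0, 0], -5],
    [[-0.8, 0, 0], -13],
    [[-1.4, 0, 0], -21],
    [[-2, 0, 0], -30],
    [[-2.6, 0, 0], -39],
    [[-3.2, 0, 0], -48],
    [[-3.8, 0, 0], -57],
    [[-4.4, 0, 0], -66],
    [[-5, 0, 0], -75],
    [[-5.6, 0, 0], -84],
    [[-5.9, 0, 0], -88],
    [[-5.9, 0, 0], -88],
  ],
)

```text
time: 8.85
tool_pos: [529.3, -263.9, 95.5]
tcp_rot: [172.0, 89.8, 59.9]
ft_force: [-1.3, 2.2, 5.9]
finger_gap: 57.1
```

Request:
move_arm(
  deltas=[
    [[0, 0, 0], 0],
    [[0, 0, 0], 0],
    [[0, 0, 0], 0],
    [[0, 1, 0], 5],
    [[0, 1, 0], 15],
    [[0, 1, 0], 25],
    [[0, 1, 0], 35],
    [[0, 1, 0], 45],
    [[0, 1, 0], 55],
    [[0, 1, 0], 65],
    [[0, 1, 0], 75],
    [[0, 1, 0], 82],
  ],
  jaw=1,
)

```text
time: 10.35
tool_pos: [530.2, -264.4, 95.4]
tcp_rot: [-106.4, 89.8, 59.1]
ft_force: [0.5, -0.8, -0.5]
finger_gap: 85.0
```

Run:
```python
from h import *
stat()
for n in('scene','side'):
    im,d=r.snapshot(n);P=cloud(d,n);m=(np.hypot(P[...,0]-529,P[...,1]+264)<30)&(P[...,2]>128)&(P[...,2]<150)
    print(n,m.sum(),np.percentile(P[m][:,2],[10,50,90]).round(1) if m.sum() else '')
goto([529,-264,93],-110)
```

```text
t10.35 tcp [ 530.2 -264.4   95.4] bear -104.4 x [ 0.002  0.003 -1.   ] F [ 0.5 -0.8 -0.5] T [-0.02 -0.06 -0.01] gap 85.0 J [-32.  12.  95.   0.  73.  73.]
scene 1064 [133.2 141.4 142.8]
side 453 [132.3 140.6 142.2]
delta [ 2.4 -0.1  1.2] turn 5.8
```

Request:
move_arm(
  deltas=[
    [[0.5, 0, 1], 3],
    [[1.5, 0, 1], 6],
    [[1.5, 0, 1], 6],
  ],
)

```text
time: 10.82
tool_pos: [529.1, -264.1, 93.8]
tcp_rot: [-95.0, 89.8, 64.9]
ft_force: [0.4, 0.6, 0.9]
finger_gap: 85.3
```

Request:
move_arm(
  deltas=[
    [[0, 0, 0], 0],
    [[0, 0, 0], 0],
    [[0, 0, 0], 0],
    [[0, 0, 0], 0],
    [[0, 0, 0], 0],
  ],
  jaw=-1,
)

```text
time: 11.45
tool_pos: [529.3, -264.2, 94.1]
tcp_rot: [-105.9, 89.8, 54.0]
ft_force: [-1.1, 0.6, 5.4]
finger_gap: 56.0
```

Request:
move_arm(
  deltas=[
    [[-0.3, 0, 0], -5],
    [[-0.8, 0, 0], -13],
    [[-1.4, 0, 0], -21],
    [[-2, 0, 0], -30],
    [[-2.6, 0, 0], -39],
    [[-3.2, 0, 0], -48],
    [[-3.8, 0, 0], -57],
    [[-4.2, 0, 0], -66],
    [[-4.4, 0, 0], -75],
    [[-4.6, 0, 0], -84],
    [[-4.8, 0, 0], -88],
    [[-4.8, 0, 0], -88],
  ],
)

```text
time: 12.95
tool_pos: [529.4, -263.6, 99.9]
tcp_rot: [173.5, 89.8, 61.5]
ft_force: [-4.3, 3.8, 10.4]
finger_gap: 55.5
```

Request:
move_arm(
  deltas=[
    [[-2, 0, 0], 0],
    [[-4, 0, 0], 0],
    [[-7, 0, 0], 0],
  ],
)

```text
time: 13.32
tool_pos: [529.1, -263.6, 106.5]
tcp_rot: [-176.4, 89.8, 71.6]
ft_force: [-0.2, -1.0, -1.0]
finger_gap: 55.6
```

Request:
move_arm(
  deltas=[
    [[-15, 0, 0], 0],
    [[-40, 0, 0], 0],
    [[-70, 0, 0], 0],
    [[-95, 0, 0], 0],
    [[-105, 0, 0], 0],
    [[-105, 0, 0], 0],
  ],
)

```text
time: 14.08
tool_pos: [529.4, -264.3, 212.5]
tcp_rot: [157.4, 89.8, 45.4]
ft_force: [-0.6, -0.0, -1.7]
finger_gap: 55.6
```

Run:
```python
from h import *
stat()
ims=[]
for n in('scene','side'):
    im,d=r.snapshot(n);P=cloud(d,n)
    ims.append(im[130:430] if n=='scene' else im[180:480])
    # tray wide floor/narrow floor: white pixels at z 0..10
    m=(np.abs(P[...,2]-4)<6)&(P[...,0]>380)&(P[...,0]<670)&(P[...,1]>-130)&(P[...,1]<150)&(im.max(-1).astype(int)-im.min(-1)<45)
    k,l,sx,c=cv2.connectedComponentsWithStats(m.astype(np.uint8))
    for i in range(1,k):
        if sx[i,4]>150: print(n,sx[i],cv2.minAreaRect(P[l==i][:,:2].astype(np.float32)),P[l==i].mean(0).round(1))
save('e.png',np.vstack([i[:,60:460] if j==0 else i[:,150:550] for j,i in enumerate(ims)]))
goto([559,-1,200])
```

```text
t14.07 tcp [ 529.4 -264.3  212.5] bear -22.0 x [ 0.003  0.003 -1.   ] F [-0.6 -0.  -1.7] T [-0.05 -0.02  0.01] gap 55.6 J [-32.   7.  88.   0.  85. -10.]
scene [278 254  55  20 485] ((444.2255859375, 77.39934539794922), (118.78181457519531, 32.83134078979492), 59.03086471557617) [442.1  77.8   4.8]
scene [271 267 103  63 378] ((525.3389892578125, -31.568275451660156), (248.5713348388672, 115.6581039428711), 4.294241428375244) [566.7 -29.9   5.2]
scene [ 289  271   76   43 1841] ((539.5171508789062, 23.304489135742188), (119.23370361328125, 102.92041015625), 60.259971618652344) [538.   24.1   4.4]
side [246 257  44  38 926] ((460.62701416015625, 77.74141693115234), (103.7125244140625, 55.279869079589844), 60.82454299926758) [458.8  78.4   4.3]
side [283 277  28  27 422] ((516.798095703125, 28.102577209472656), (68.5600814819336, 53.802528381347656), 61.275997161865234) [505.9  26.2   4.3]
side [236 295  42  19 214] ((425.0744934082031, 0.15867996215820312), (14.197712898254395, 93.37870025634766), 53.65205383300781) [428.4  -2.3   3.7]
side [299 313  50  18 178] ((539.70263671875, -65.35359954833984), (12.01940631866455, 89.93241119384766), 63.813385009765625) [532.4 -61.5   3.2]
delta [  11.6  -70.2 -255. ] turn None
```

View pics/e.png

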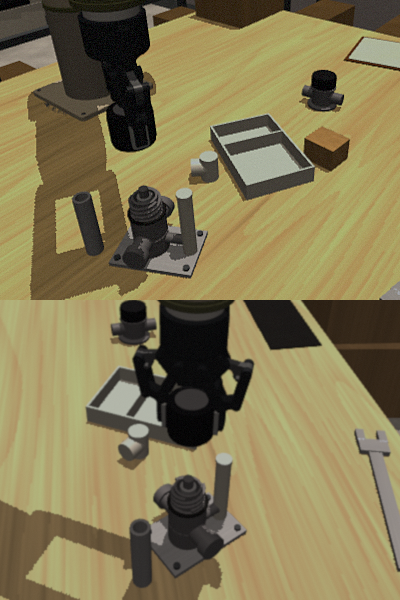

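The upper panel shows the filter opened, with the screen's knob standing out of the neck. The lower panel shows the cap held level in the jaws. Now over the tray's wide part.

Request:
move_arm(
  deltas=[
    [[0, -7, -25], 0],
    [[0, -17, -60], 0],
    [[0, -30, -110], 0],
    [[0, -45, -165], 0],
    [[0, -58, -210], 0],
    [[0, -66, -240], 0],
    [[0, -70, -255], 0],
    [[0, -70, -255], 0],
    [[0, -70, -255], 0],
  ],
)

```text
time: 15.3
tool_pos: [559.0, -2.2, 211.2]
tcp_rot: [-146.6, 89.8, 101.3]
ft_force: [0.1, -0.6, -1.7]
finger_gap: 55.5
```

Run:
```python
from h import *
stat();s=r.sense();im,d=r.snapshot('wrist');np.savez('w2.npz',im=im,d=d,p=s['tool_pos'],q=s['tcp_rot']);save('f.png',im)
```

```text
t15.30 tcp [559.   -2.2 211.2] bear -22.0 x [-0.001  0.004 -1.   ] F [ 0.1 -0.6 -1.7] T [-0.   -0.02 -0.03] gap 55.5 J [-6.  2. 93.  0. 85. 16.]
```

View pics/f.png

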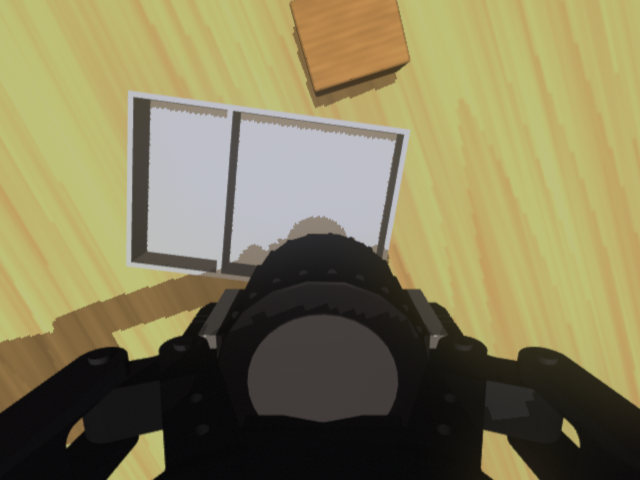

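The wrist view shows the tray's outer rim corners at (129,92), (131,264) and (409,131), and the partition running from (236,111) to (221,270). The cap hides the fourth corner.

Run:
```python
from h import *
w=np.load('w2.npz');s={'tool_pos':w['p'],'tcp_rot':w['q']}
A,B,C=onz('wrist',[(128,91),(130,265),(410,131)],35,s)
print(A,B,C,np.linalg.norm(A-B),np.linalg.norm(A-C))
c=(B+C)/2;y=(C-A)[:2]/np.linalg.norm(C-A);x=(A-B)[:2];x/=np.linalg.norm(x);print('centre',c,np.degrees(np.arctan2(y[1],y[0])),np.degrees(np.arctan2(x[1],x[0])))
yd=np.degrees(np.arctan2(y[1],y[0]));xd=np.degrees(np.arctan2(x[1],x[0]));t=np.radians((yd+xd-90)/2);u=np.array([np.cos(t),np.sin(t)])
print('wide',c[:2]+37*u,'narrow',c[:2]-67*u,np.degrees(t))
print('part',onz('wrist',[(236,110),(221,271)],35,s))
W=c[:2]+37*u
goto([W[0],W[1],60],np.degrees(t))
```

```text
[459.75066089 138.07625889  35.        ] [394.92527533  17.82726129  35.        ] [644.07806966  32.52881724  35.        ] 136.60948736558134 212.40728815983027
centre [519.5016725   25.17803926  35.        ] -29.795819249157987 61.67120646429437
wide [551.84307587   7.20490298] narrow [460.93750963  57.72398875] -29.062306392431807
part [[528.23814747  95.83730798  35.        ]
 [462.41644632 -15.09354093  35.        ]]
delta [151.3  -9.9  -5.6] turn 7.0
```

Request:
move_arm(
  deltas=[
    [[10, -10, -6], 3],
    [[40, -10, -6], 7],
    [[80, -10, -6], 7],
    [[120, -10, -6], 7],
    [[155, -10, -6], 7],
    [[178, -10, -6], 7],
    [[190, -10, -6], 7],
    [[190, -10, -6], 7],
    [[190, -10, -6], 7],
  ],
)

```text
time: 16.48
tool_pos: [553.0, 7.4, 22.7]
tcp_rot: [-171.4, 89.8, 69.5]
ft_force: [0.6, -0.7, -1.3]
finger_gap: 55.8
```

Run:
```python
from h import *
stat()
im,d=r.snapshot('side');save('g.png',cv2.resize(im[200:350,200:400],None,fx=3,fy=3))
goto([552,7,6])
```

```text
t16.48 tcp [553.    7.4  22.7] bear -29.1 x [ 0.001  0.004 -1.   ] F [ 0.6 -0.7 -1.3] T [0.01 0.02 0.01] gap 55.8 J [ -5.  12. 103.   0.  65.  24.]
delta [16.8 -0.8  1.1] turn None
```

View pics/g.png

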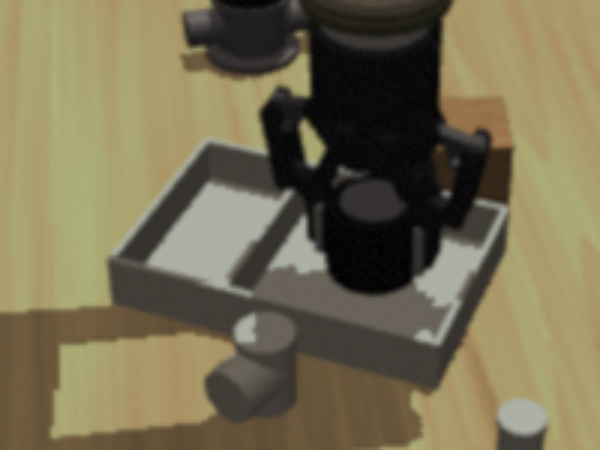

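The side crop shows the cap inside the wide part, clear of the walls and slightly above the floor. Lower until contact.

Request:
move_arm(
  deltas=[
    [[5, 0, 0], 0],
    [[10, 0, 0], 0],
    [[13, 0, 0], 0],
    [[14, 0, 0], 0],
    [[14, 0, 0], 0],
  ],
)

```text
time: 17.15
tool_pos: [553.1, 7.6, 8.7]
tcp_rot: [-172.9, 89.8, 68.0]
ft_force: [-0.7, -0.3, -1.5]
finger_gap: 55.6
```

Request:
move_arm(
  deltas=[
    [[1, 0, 0], 0],
    [[2, 0, 0], 0],
    [[2.5, 0, 0], 0],
    [[2.5, 0, 0], 0],
  ],
)

```text
time: 17.65
tool_pos: [553.2, 7.6, 7.1]
tcp_rot: [-173.1, 89.8, 67.8]
ft_force: [-3.2, 0.6, 7.6]
finger_gap: 55.8
```

Request:
move_arm(
  deltas=[
    [[0, 0, 0], 0],
    [[0, 0, 0], 0],
    [[0, 0, 0], 0],
    [[0, 0, 0], 0],
  ],
  jaw=0.75,
)

```text
time: 18.15
tool_pos: [553.1, 7.6, 7.0]
tcp_rot: [-171.2, 89.8, 69.8]
ft_force: [0.3, -0.1, 0.4]
finger_gap: 75.0
```

Request:
move_arm(
  deltas=[
    [[-10, 0, 0], 0],
    [[-40, 0, 0], 0],
    [[-90, 0, 0], 0],
    [[-145, 0, 0], 0],
    [[-180, 0, 0], 0],
    [[-195, 0, 0], 0],
    [[-195, 0, 0], 0],
  ],
)

```text
time: 19.02
tool_pos: [553.3, 6.8, 202.7]
tcp_rot: [169.7, 89.7, 50.6]
ft_force: [-1.3, 0.8, -0.7]
finger_gap: 74.7
```

Run:
```python
from h import *
stat();s=r.sense()
im,d=r.snapshot('wrist');P=cloud(d,'wrist',s)
m=(np.hypot(P[...,0]-552,P[...,1]-7)<45)&(P[...,2]>47)&(P[...,2]<62);circ(P,m,'cap')
if m.sum(): print(np.percentile(P[m],[5,50,95],axis=0).round(1))
for n in('side','scene'):
    im,d=r.snapshot(n);P=cloud(d,n);m=(np.hypot(P[...,0]-529,P[...,1]+264)<16)&(P[...,2]>118)&(P[...,2]<130);circ(P,m,'knob '+n)
goto([529,-264,170],-63)
```

```text
t19.02 tcp [553.3   6.8 202.7] bear -29.1 x [ 0.003  0.004 -1.   ] F [-1.3  0.8 -0.7] T [ 0.01 -0.04 -0.05] gap 74.7 J [-5.  1. 95.  0. 84. 24.]
cap 4798 mean [553.6   8.3  55.3] enc [553.1   7.2] 29.7
[[530.2 -15.4  53.7]
 [553.7   8.5  55.4]
 [576.7  31.3  56.9]]
knob side 97 mean [ 528.2 -265.9  123.1] enc [ 528.9 -264.6] 7.8
knob scene 81 mean [ 530.3 -264.2  122.9] enc [ 529.3 -263.7] 7.3
delta [ 28.5 112.  247.8] turn 33.9
```

Request:
move_arm(
  deltas=[
    [[0, 10, 22], 3],
    [[0, 25, 55], 8],
    [[0, 48, 105], 15],
    [[0, 70, 155], 22],
    [[3, 90, 200], 29],
    [[8, 104, 230], 34],
    [[18, 112, 248], 34],
    [[28, 112, 248], 34],
    [[33, 112, 248], 34],
    [[33, 112, 248], 34],
  ],
  jaw=0,
  squeeze=50,
)

```text
time: 20.42
tool_pos: [528.8, -262.6, 164.6]
tcp_rot: [-84.6, 89.6, 122.4]
ft_force: [-0.4, 0.8, -0.1]
finger_gap: 43.0
```

Run:
```python
from h import *
stat();s=r.sense()
im,d=r.snapshot('wrist');P=cloud(d,'wrist',s);save('i.png',im)
m=(np.hypot(P[...,0]-529,P[...,1]+264)<16)&(P[...,2]>119)&(P[...,2]<130);circ(P,m,'knob')
goto([529,-264,112.5],-63)
```

```text
t20.43 tcp [ 528.8 -262.6  164.6] bear -63.0 x [-0.003  0.005 -1.   ] F [-0.4  0.8 -0.1] T [-0.02  0.01 -0.03] gap 43.0 J [-31.   9.  91.   0.  81.  31.]
knob 740 mean [ 528.7 -263.2  124.6] enc [ 528.2 -263.7] 7.3
delta [52.8  1.2  0.6] turn 0.0
```

View pics/i.png

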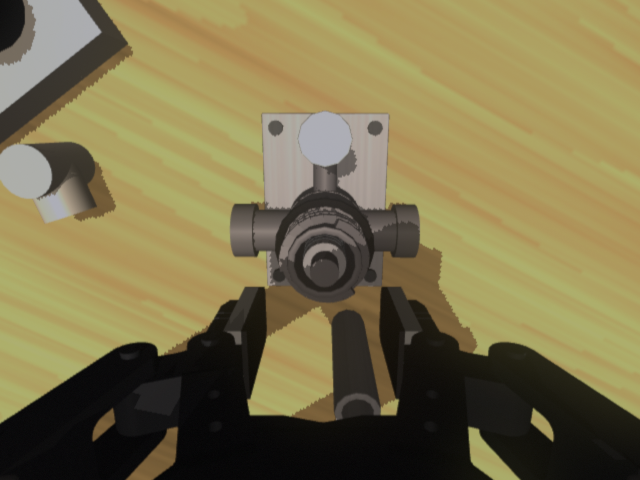

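The wrist view shows the knob at (325,266), midway between the jaws, with the riser and nipple clear of them. Descend, grip and draw out.

Request:
move_arm(
  deltas=[
    [[12, 1, 0.5], 0],
    [[30, 1, 0.5], 0],
    [[45, 1, 0.5], 0],
    [[51, 1, 0.5], 0],
    [[52, 1, 0.5], 0],
    [[52, 1, 0.5], 0],
  ],
)

```text
time: 21.22
tool_pos: [529.3, -264.0, 113.8]
tcp_rot: [-94.4, 89.7, 112.7]
ft_force: [-0.1, -0.1, 0.8]
finger_gap: 42.5
```

Request:
move_arm(
  deltas=[
    [[0, 0, 0], 0],
    [[0, 0, 0], 0],
    [[0, 0, 0], 0],
    [[0, 0, 0], 0],
    [[0, 0, 0], 0],
  ],
  jaw=-1,
)

```text
time: 21.85
tool_pos: [529.8, -264.3, 114.6]
tcp_rot: [-108.5, 89.8, 98.5]
ft_force: [-0.3, 0.9, 6.0]
finger_gap: 11.0
```

Request:
move_arm(
  deltas=[
    [[-4, 0, 0], 0],
    [[-10, 0, 0], 0],
    [[-20, 0, 0], 0],
    [[-30, 0, 0], 0],
    [[-30, 0, 0], 0],
  ],
)

```text
time: 22.48
tool_pos: [530.6, -264.9, 146.3]
tcp_rot: [-151.6, 89.8, 55.5]
ft_force: [-0.2, 0.3, -0.7]
finger_gap: 10.8
```

Run:
```python
from h import *
stat()
im,d=r.snapshot('scene');a=cv2.resize(im[250:410,110:290],None,fx=2,fy=2)
im,d=r.snapshot('side');b=cv2.resize(im[300:460,250:430],None,fx=2,fy=2);save('j.png',np.hstack([a,b]))
goto([461,58,215],-119)
```

```text
t22.48 tcp [ 530.6 -264.9  146.3] bear -63.0 x [ 0.002  0.002 -1.   ] F [-0.2  0.3 -0.7] T [-0.02 -0.   -0.03] gap 10.8 J [-32.   9.  92.   0.  78.  31.]
delta [ -69.1 -318.8  -85.2] turn 56.0
```

View pics/j.png

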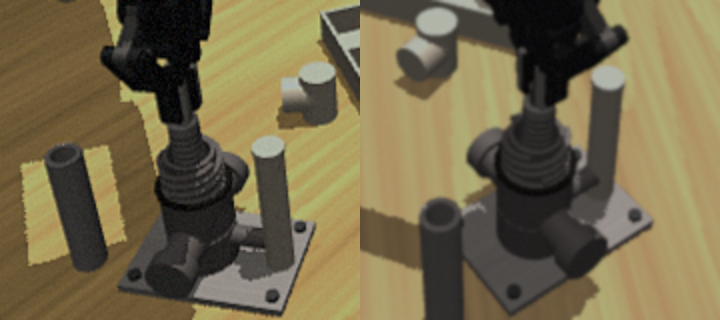

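The crops show the screen coming straight out of the neck, held by the knob. Lift clear, then carry.

Request:
move_arm(
  deltas=[
    [[-12, 0, 0], 0],
    [[-35, 0, 0], 0],
    [[-58, 0, 0], 0],
    [[-70, 0, 0], 0],
    [[-70, 0, 0], 0],
  ],
)

```text
time: 23.2
tool_pos: [530.5, -265.1, 216.0]
tcp_rot: [-153.2, 89.8, 53.8]
ft_force: [0.4, 0.2, -1.4]
finger_gap: 11.1
```

Request:
move_arm(
  deltas=[
    [[0, -15, -4], 0],
    [[0, -45, -12], 0],
    [[0, -90, -24], 0],
    [[0, -145, -39], 0],
    [[0, -200, -53], 0],
    [[0, -250, -67], 0],
    [[0, -290, -77], 0],
    [[0, -312, -83], 0],
    [[0, -319, -85], 0],
    [[0, -319, -85], 0],
    [[0, -319, -85], 0],
  ],
)

```text
time: 24.58
tool_pos: [461.3, 57.1, 216.4]
tcp_rot: [-148.7, 89.9, 58.3]
ft_force: [0.1, -0.2, -0.6]
finger_gap: 10.8
```

Run:
```python
from h import *
stat()
goto([461,58,95])
im,d=r.snapshot('scene');a=cv2.resize(im[130:350,230:410],None,fx=2,fy=2)
im,d=r.snapshot('side');b=cv2.resize(im[130:350,210:390],None,fx=2,fy=2);save('k.png',np.hstack([a,b]))
```

```text
t24.57 tcp [461.3  57.1 216.4] bear -63.0 x [ 0.001  0.002 -1.   ] F [ 0.1 -0.2 -0.6] T [-0.01 -0.03 -0.05] gap 10.8 J [  1. -14. 107.   0.  86.  64.]
delta [ 1.214e+02 -8.000e-01  1.000e-01] turn None
```

View pics/k.png

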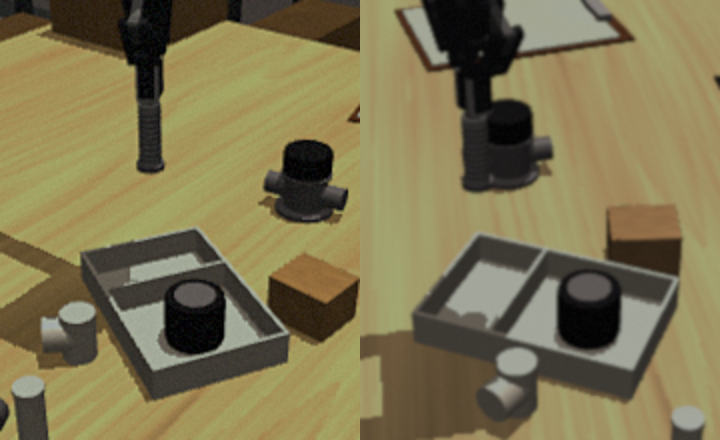

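The crops show the cap rim down on the wide floor and the screen hanging upright above the narrow part. Lower it.

Request:
move_arm(
  deltas=[
    [[12, -0.5, 0], 0],
    [[40, -0.5, 0], 0],
    [[75, -0.5, 0], 0],
    [[105, -0.5, 0], 0],
    [[122, -0.5, 0], 0],
    [[130, -0.5, 0], 0],
    [[130, -0.5, 0], 0],
    [[130, -0.5, 0], 0],
  ],
)

```text
time: 25.68
tool_pos: [462.3, 57.7, 87.7]
tcp_rot: [-175.2, 89.8, 31.7]
ft_force: [0.0, 0.7, -0.8]
finger_gap: 10.8
```

Request:
move_arm(
  deltas=[
    [[2, 0, 0], 0],
    [[4, 0, 0], 0],
    [[6, 0, 0], 0],
    [[6, 0, 0], 0],
  ],
)

```text
time: 26.18
tool_pos: [462.1, 57.7, 81.4]
tcp_rot: [-170.7, 89.8, 36.3]
ft_force: [0.9, -0.5, -0.9]
finger_gap: 10.7
```

Request:
move_arm(
  deltas=[
    [[1, 0, 0], 0],
    [[2, 0, 0], 0],
    [[2, 0, 0], 0],
    [[2, 0, 0], 0],
  ],
)

```text
time: 26.68
tool_pos: [462.1, 57.7, 79.4]
tcp_rot: [-171.2, 89.8, 35.8]
ft_force: [-0.1, 0.1, -0.5]
finger_gap: 11.1
```

Request:
move_arm(
  deltas=[
    [[0.7, 0, 0], 0],
    [[1.5, 0, 0], 0],
    [[1.5, 0, 0], 0],
  ],
)

```text
time: 27.05
tool_pos: [462.7, 57.9, 78.6]
tcp_rot: [-175.9, 89.7, 31.0]
ft_force: [-0.6, 0.1, 5.5]
finger_gap: 10.8
```

Request:
move_arm(
  deltas=[
    [[0, 0, 0], 0],
    [[0, 0, 0], 0],
    [[0, 0, 0], 0],
    [[0, 0, 0], 0],
  ],
  jaw=0,
)

```text
time: 27.55
tool_pos: [462.5, 57.8, 78.4]
tcp_rot: [-174.6, 89.8, 32.4]
ft_force: [-0.1, 0.7, 1.1]
finger_gap: 42.6
```

Request:
move_arm(
  deltas=[
    [[-8, 0, 0], 0],
    [[-25, 0, 0], 0],
    [[-60, 0, 0], 0],
    [[-110, 0, 0], 0],
    [[-150, 0, 0], 0],
    [[-160, 0, 0], 0],
    [[-160, 0, 0], 0],
  ],
)

```text
time: 28.42
tool_pos: [462.4, 57.5, 239.6]
tcp_rot: [175.1, 89.6, 22.0]
ft_force: [0.8, 0.5, -0.9]
finger_gap: 42.6
```

Run:
```python
from h import *
stat()
im,d=r.snapshot('scene');P=cloud(d,'scene');m=(np.hypot(P[...,0]-461,P[...,1]-58)<20)&(P[...,2]>82)&(P[...,2]<95);circ(P,m,'knob')
a=cv2.resize(im[170:400,120:420],None,fx=1.3,fy=1.3)
im,d=r.snapshot('side');b=cv2.resize(im[200:430,200:500],None,fx=1.3,fy=1.3);save('l.png',np.hstack([a,b]))
P=cloud(d,'side');m=(np.hypot(P[...,0]-461,P[...,1]-58)<20)&(P[...,2]>82)&(P[...,2]<95);circ(P,m,'knob')
```

```text
t28.43 tcp [462.4  57.5 239.6] bear -63.1 x [ 0.006  0.002 -1.   ] F [ 0.8  0.5 -0.9] T [-0.03  0.03  0.01] gap 42.6 J [  1. -14. 105.   0.  89.  64.]
knob 34 mean [463.7  56.8  86.6] enc [463.   57.8] 7.1
knob 46 mean [461.9  55.7  86.5] enc [461.9  57. ] 7.4
```

View pics/l.png

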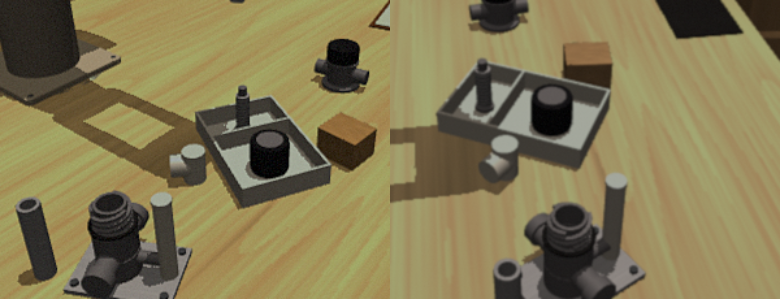

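The final crops show the screen upright in the narrow part, the cap rim down in the wide part, the filter empty, and every bystander where it stood. Handing in.

```bash
python3 -c "
from h import *
print(r.hand_in())"
```

```text
the job is handed in; nothing more can be done
None
```

The job is done and was handed in at about 28.5 s of the 72 s allowed; no verdict came back.

- **Cap:** I unscrewed it in three regripped twists of about 88° each, on lines clear of the riser. It then lifted straight off and was set rim down in the wide part of the tray.
- **Screen:** I drew it out by its knob and stood it upright in the narrow part.

The last checks agreed. After release the cap sat level at about (553, 7), its top about 55 mm above the bench. Both fixed cameras placed the knob near (462, 57) at about 87 mm, as it should be with the screen standing upright on the floor. The final pictures show the short filter, nipple, elbow and carton where they stood. The gripper was free, about 150 mm above the screen's knob. Wrist force readings at the end of each move never passed about 11 N. No check failed; depth readings ran about 1 mm high throughout.

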